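# Pack and glue-seal a sample case

### The arm

A 6-joint arm with a two-finger parallel gripper is mounted at the origin on the work surface. World frame = base frame: x ahead of the robot, y to its left, z up, the work surface at z = 0. Lengths are in mm, angles in rad, forces in N, time in s.
With the tool pointing down it reaches from about 300 to 775 mm from the base axis. Payload 14.6 kg.
Tool frame: the origin (TCP) lies on the front face of the gripper's body, between the roots of the fingers; the fingertips stand ahead of it and the grasp point (between the pads) lies 78 mm ahead of it (robot.tcp_to_tips is the z of the fingertips in the tool frame, in mm); z points along the fingers, y is the direction in which the jaws open and shut (so a half turn about z gives the same grasp; the last joint's range is limited). The gripper opens to 94 mm and grips with 3 to 60 N. Pads are 16 mm wide; open, the fingers measure 119 mm over their backs; the gripper's body (75 mm by 177 mm) begins 78 mm behind the grasp point.
Start: joints at [1.205, 0.3, 1.521, -0, 1.321, -0.067], TCP at [161.903, 525.621, 302.646] pointing down, gripper open.
Joint ranges: [-3.03, 3.03], [-0.79, 2.21], [0.23, 2.52], [-1.04, 4.18], [0, 3.07], [-2.55, 2.55]. Speed limits (rad/s): [2.22, 2.22, 2.57, 3.14, 3.14, 3.14].

### API

Orientations are given as a 3x3 rotation matrix whose columns are the frame's x, y, z axes.
In Python, from station import robot gives the robot as it stands. Calls block until the motion is done:
- robot.reach(position, orientation): joint-space move of the TCP to a pose.
- robot.line_to(position, rotation=None, feed=150, stop_force=None): straight line of the TCP; rotation=None keeps the orientation; feed is the mean speed in mm/s. With stop_force (N) it stops when the force on the tool has changed by that much, and returns True; else False.
- robot.goto_joints(angles): joint-space move.
- robot.move_gripper(opening, grasp_force=None): finger opening in mm; grasp_force is the grip in N (None keeps the last); returns when the fingers have stopped.
- robot.hold(seconds).
- robot.inverse_kinematics(position, orientation): joint angles nearest the present ones, or None.
- robot.camera(name): name is "scene" or "top"; returns a dict with "image" (480x640x3 uint8, red, green, blue), "z_map" (480x640 float32, mm along the optical axis (not along the pixel's ray), 0 where there is no reading), "mtx" (3x3 intrinsics, pixels), "k1" (the pictures are not rectified: a ray, as slopes to the right and down, at radius r is drawn at 1 + k1 r^2 times it, then the intrinsics apply), "R" (3x3) and "t" (3): a world point X has camera coordinates R X + t. Camera axes: x right, y down, z forward; pixel columns grow to the right and rows downward; lengths in mm; the calibration is good to about 2 mm. A picture is of the moment at which its call begins.
A pose or a line that the arm cannot do raises robot.MotionError and nothing moves.
- robot.sign_off(): hands the job in, once; it reports no verdict.
Trained networks look in a picture, given as the dict that the camera call returned (one of the last four; its "shot" number tells which), for a name from the list of things; names that differ only in an ending like _2 or _b are one class to them, and where a whole thing is asked for, a point or a joint stands for the part that bears it (a point fixed in the world has none). Each returns a list of dicts, best first, with "conf" (0 to 1); they miss things now and then, are a little off and sometimes report something else, mostly with a low value. They report only what shows in the picture. A call takes as long as a camera call. They do not tell look-alikes from the thing itself.
- robot.masks_of(picture, query): "pixels" (480x640 bool, what is visible of it) and "at" ([row, column] in pixels, amid what is visible of it).
- robot.pinpoint(picture, query): "at" ([row, column] in pixels: a listed point, or the origin of a listed thing).
Readings, each from a call of its own:
- robot.read_time(): time.
- robot.read_q(): joint angles.
- robot.read_qd(): joint speeds.
- robot.read_joint_torque(): joint torques, N m.
- robot.read_tool_pos(): TCP position.
- robot.read_ee_rot(): TCP orientation.
- robot.read_contact_force(): force on the tool from outside, world axes, zero at the start.
- robot.read_moment(): the same for the moment, N m.
- robot.read_width(): finger opening in mm.
Only numpy, scipy, OpenCV 4.12 (cv2) and the standard library are available. Lean on these libraries where they do the work, as an engineer would, in place of code of your own. Each camera call takes 0.05 s, during which the arm holds its last target.

### The job

Take every roll of tape off the spindle rack and lay the rolls flat, side by side, on the floor of the open black case. Then take the glue brush from its stand, dip its tip well into the glue pot and dab it on the left bare spot of the case's front ledge, dip it once more and dab the right bare spot, and hang the brush back in its stand. Finally break the lid stay by pressing its knee down, and only then lower the lid fully shut without letting it slam; do not tip the pot or disturb the bottle and the knife.

Things in the scene. Friction and masses are not known exactly. Their poses are not given: they have to be found in the camera images.
- roll1: A roll of paper tape: a plain ring, outside diameter 62 mm, hole 32 mm, 38 mm tall, 0.12 kg. Origin: centre of its underside, z along the ring's axis. Starts on a spindle of the rack with its underside 12 mm above the bench. One to three rolls are present in a run, on any of the three spindles; absent ones read None.
- roll2: Another identical roll of tape, or absent.
- roll3: Another identical roll of tape, or absent.
- rack: Fixed plywood base 240 x 70 x 12 mm (long side along its x) with three upright aluminium spindles 22 mm in diameter at x = -76, 0 and +76 mm, their tops 68 mm above the bench. Origin: centre of the base's underside.
- case: Fixed open black case. Box part 200 (x) by 290 (y) mm, 60 mm tall, walls and floor 6 mm thick; origin: centre of the box part's underside. x points away from the robot, to the lid hinge, which runs along y at x = +100, z = 60 mm; y to the robot's left. In front is a solid ledge (x = -100 to -130 mm, 58 mm high) with two round bare-wood spots.
- left_spot (a point): Top centre of the left bare-wood spot (as seen from the robot) on the case's front ledge, 28 mm across; its top is 60 mm above the bench.
- right_spot (a point): Top centre of the right bare-wood spot, the same.
- lid_edge (a point): Middle of the free edge of the lid (half way through its thickness). The lid is a board 230 mm long from the hinge line, 286 mm wide and 6 mm thick; shut, its underside lies at case z = 60 mm.
- lid (a joint): Angle of the lid, rad: 0 as it stands open (86 degrees up from shut), 1.50 = fully shut. The hinge is stiff, so the lid stays where it is left; about 2 to 4 N at its edge lowers it. It cannot move while the stay is straight.
- knee (a point): Middle of the steel pin at the knee of the folding lid stay (two flat steel links outside the case's right, -y, wall). The pin is 16 mm in diameter, level, along the case's y, 56 mm long (28 mm either side of this point), standing out to the right of the links. Pressed down with a few newtons it swings down and away from the robot, and the stay folds.
- stay_knee (a joint): Fold angle of the stay's knee, rad: 0 = straight, locked just past dead centre (start), over 0.5 = clearly broken, about 3.0 with the lid shut. The lower link, 132 mm from its pivot on the case (case x = -80, z = 50 mm) to the pin, starts rising 42 degrees away from the robot; the upper link, 92 mm, joins the lid.
- glue_pot: Loose open aluminium pot, outside diameter 76 mm at the rim, 60 mm tall, wall 4 mm, floor about 5 mm thick, 0.35 kg. Origin: centre of its underside. Taken as holding glue (nothing is modelled inside).
- brush: Upright glue brush, 160 mm long, 0.06 kg. Origin: its tip (lower end), z along the handle upwards. Round head 16 to 18 mm in diameter up to 62 mm above the tip, a flat rubber collar 44 mm in diameter from 62 to 67 mm, then a square handle 16 x 16 mm (sides along its x and y) up to 160 mm. Hangs by its collar in the stand.
- stand: Fixed plywood brush stand, 70 x 70 mm, top 75 mm above the bench, with a round upright through hole 26 mm in diameter in the middle of its top plate (12 mm thick). Origin: centre of its underside; the hung brush has its tip 13 mm above the bench, on the stand's axis.
- bottle: Bystander: loose white bottle, diameter 56 mm, 140 mm tall, left of the case. Origin: centre of its underside.
- knife: Bystander: loose yellow and black utility knife, 155 mm long, 22 mm wide, 14 mm high, lying on the bench near the robot on the left. Origin: centre of its underside.
Things that resemble listed ones, but are neither listed nor needed, are in the scene too. What is shaped like the brush but green, orange or pink is not meant.

How it is judged (in metres and radians):
On the way, in this order (a step that is already met when the one before it is completed fails the run):
1. all the rolls present lie flat in the case (x of roll1 in the frame of case between -0.07 and 0.07 m and y of roll1 in the frame of case between -0.12 and 0.12 m and z of each of roll1, roll2, roll3 in the frame of case below 0.016 m and angle between each of roll1, roll2, roll3's own z axis and vertical below 0.2 rad and linear speed of each of roll1, roll2, roll3 below 0.03 m/s and x of roll2 in the frame of case between -0.07 and 0.07 m and y of roll2 in the frame of case between -0.12 and 0.12 m and x of roll3 in the frame of case between -0.07 and 0.07 m and y of roll3 in the frame of case between -0.12 and 0.12 m), for 0.2 s.
2. the brush tip is dipped into the glue pot (horizontal distance between brush and glue_pot below 0.03 m and z of brush in the frame of glue_pot below 0.042 m), for 0.2 s.
3. the brush tip dabs the left bare spot (horizontal distance between brush and left_spot below 0.015 m and z of brush in the frame of left_spot below 0.008 m and contact force between brush and case above 0.2 N), for 0.1 s.
4. the brush tip is dipped into the glue pot again (all of step 2), for 0.2 s.
5. the brush tip dabs the right bare spot (horizontal distance between brush and right_spot below 0.015 m and z of brush in the frame of right_spot below 0.008 m and contact force between brush and case above 0.2 N), for 0.1 s.
6. the brush hangs in its stand (horizontal distance between brush and stand below 0.009 m and z of brush in the frame of stand below 0.019 m and angle between brush's own z axis and vertical below 0.12 rad and linear speed of brush below 0.03 m/s), for 0.2 s.
7. the stay's knee is broken while the lid is still well up (value of joint stay_knee above 0.5 rad and value of joint lid below 0.8 rad), for 0.1 s.
At the end, for the whole second after the job is handed in: Every roll present lies flat on the case floor (underside within 10 mm of it), its centre within 70 mm (x) and 120 mm (y) of the case centre; the brush hangs upright in its stand (within 6 mm of home height, 9 mm of the axis); the pot is upright; the lid is shut to within 0.06 rad (all of step 1 and all of step 6 and value of joint lid above 1.44 rad and angle between glue_pot's own z axis and vertical below 0.2 rad); the robot touches nothing.
It fails at once if the bottle or the knife is moved more than 30 mm (distance of any of bottle, knife from where it was at the start of the episode above 0.03 m).
It fails at once if the glue pot is tipped by more than 35 degrees (angle between glue_pot's own z axis and vertical above 0.6 rad).
It fails at once if the lid slams (closes faster than 3 rad/s) (velocity of joint lid above 3 rad/s).
Of roll1, roll2, roll3 only 1 to 3 are there at a start; the rules pass over those that are not, and their reading is None.
At some moment in a run one of glue_pot, roll1, roll2, roll3 may be knocked a few centimetres aside while the robot is not near it.
It also fails if it takes over 210 s, if anything falls off the work surface, if the arm or the gripper's body presses on something with over 40 N, if the wrist force passes 120 N, or if a joint passes its speed limit or range.

## Working session

There is one attempt and no reset: what is moved stays moved. The work goes in short steps, each a Python script; the robot and the scene stay as the last script left them, time stands still between calls to the robot, and variables do not carry over. Pictures are saved under pics/ and viewed, and the job is handed in when it is done.

```bash
ls; mkdir -p pics; cat > h.py <<'E'
import numpy as np, cv2
from station import robot
def save(p,name): cv2.imwrite('pics/'+name, cv2.cvtColor(p['image'],cv2.COLOR_RGB2BGR))
def ray(p,row,col):
    K=p['mtx']; x=(col-K[0,2])/K[0,0]; y=(row-K[1,2])/K[1,1]
    k=p['k1']; r=np.hypot(x,y); u=r
    for _ in range(30): u=r/(1+k*u*u)
    s=u/r if r>0 else 1
    return np.array([x*s,y*s,1.0])
def at_depth(p,row,col,z): 
    return p['R'].T@(ray(p,row,col)*z-p['t'])
def at_height(p,row,col,h):
    d=p['R'].T@ray(p,row,col); o=-p['R'].T@p['t']
    return o+d*(h-o[2])/d[2]
def cloud(p,mask):
    rr,cc=np.nonzero(mask&(p['z_map']>0))
    K=p['mtx'];x=(cc-K[0,2])/K[0,0]; y=(rr-K[1,2])/K[1,1]; r=np.hypot(x,y);u=r.copy()
    for _ in range(30): u=r/(1+p['k1']*u*u)
    s=np.where(r>0,u/np.maximum(r,1e-9),1)
    z=p['z_map'][rr,cc]
    c=np.stack([x*s*z,y*s*z,z],1)-p['t']
    return c@p['R']
def project(p,X):
    c=p['R']@np.asarray(X,float)+p['t']; x,y=c[:2]/c[2]; f=1+p['k1']*(x*x+y*y)
    return np.array([p['mtx'][1,1]*y*f+p['mtx'][1,2], p['mtx'][0,0]*x*f+p['mtx'][0,2]])
def Rdown(yaw):  # jaw axis y at angle yaw+90 ; z down
    c,s=np.cos(yaw),np.sin(yaw)
    x=np.array([c,s,0]);z=np.array([0,0,-1.]);y=np.cross(z,x)
    return np.stack([x,y,z],1)
E
python3 - <<'E'
from h import *
print(robot.tcp_to_tips, robot.read_ee_rot().__repr__(), robot.read_time())
for n in ('scene','top'):
    p=robot.camera(n); save(p,n+'0.png'); print(n,p['k1'],-p['R'].T@p['t'],p['R'][2])
    for q in ['roll1','rack','case','left_spot','right_spot','lid_edge','knee','glue_pot','brush','stand','bottle','knife']:
        try:
            for d in robot.pinpoint(p,q)[:4]:
                r,c=d['at']; z=p['z_map'][int(min(479,max(r,0))),int(min(639,max(0,c)))]
                print(q,round(d['conf'],2),np.round(d['at']),np.round(at_depth(p,r,c,z)),'h0',np.round(at_height(p,r,c,0))[:2])
        except Exception as e: print(q,e)
E
```

```text
pics
97.19999999999999 array([[-9.55692607e-01,  2.94366237e-01, -3.98074921e-04],
       [ 2.94366499e-01,  9.55692005e-01, -1.07528130e-03],
       [ 6.39105087e-05, -1.14481831e-03, -9.99999343e-01]]) 0.0
scene -0.028365148624372925 [1050.69582709 -252.659895    993.72267644] [-0.53935972  0.31743808 -0.77995138]
roll1 0.75 [402. 167.] [ 604. -336.   50.] h0 [ 580. -340.]
roll1 0.56 [376. 150.] [ 534. -348.   49.] h0 [ 507. -353.]
rack 0.45 [325. 205.] [ 498. -205.   72.] h0 [ 455. -201.]
rack 0.31 [209. 361.] [350. 307.   9.] h0 [343. 313.]
case 0.87 [284. 389.] [695. 114. 238.] h0 [583. 230.]
left_spot 0.79 [217. 378.] [403. 326.  15.] h0 [393. 335.]
right_spot 0.78 [262. 331.] [489. 120.  62.] h0 [452. 144.]
lid_edge 0.69 [229. 436.] [666. 239. 289.] h0 [508. 441.]
knee 0.85 [296. 338.] [574.  85.  55.] h0 [547. 104.]
glue_pot 0.67 [386. 245.] [ 636. -185.    5.] h0 [ 634. -185.]
brush 0.84 [296. 162.] [ 349. -259.   28.] h0 [ 328. -259.]
brush 0.73 [272. 231.] [361. -89.  14.] h0 [351. -87.]
brush 0.7 [319. 210.] [ 490. -190.   74.] h0 [ 444. -185.]
brush 0.55 [270. 179.] [ 28
[... 1112 characters left out ...]
 274.]
knee 0.71 [196. 336.] [629.  41. 150.] h0 [656.  40.]
glue_pot 0.63 [199. 408.] [ 645. -179.    7.] h0 [ 646. -180.]
brush 0.69 [258. 414.] [ 461. -186.   81.] h0 [ 468. -197.]
brush 0.69 [295. 378.] [354. -78. 156.] h0 [357. -90.]
brush 0.55 [298. 436.] [ 346. -248.   85.] h0 [ 347. -263.]
brush 0.52 [322. 411.] [ 280. -177.   72.] h0 [ 278. -186.]
stand 0.74 [260. 413.] [ 456. -185.   76.] h0 [ 462. -195.]
stand 0.73 [244. 466.] [ 505. -341.   52.] h0 [ 511. -352.]
bottle 0.83 [225. 173.] [551. 510.  97.] h0 [564. 535.]
bottle 0.72 [219. 274.] [581. 225.   5.] h0 [582. 225.]
knife 0.75 [297. 244.] [346. 311.  15.] h0 [346. 313.]
knife 0.25 [259. 249.] [458. 293.  53.] h0 [462. 300.]
```

View pics/scene0.png

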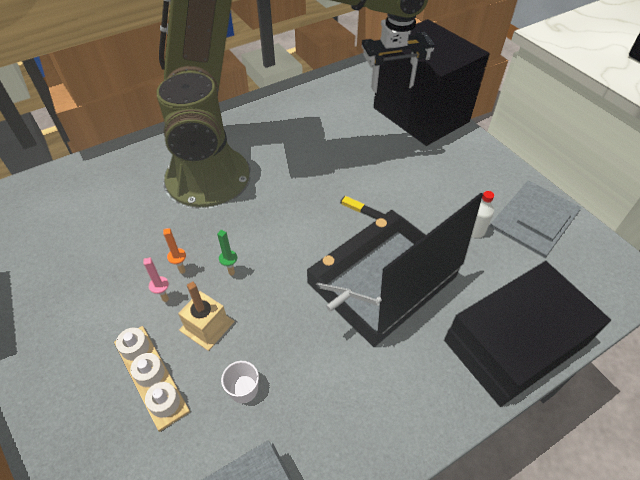

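View pics/top0.png

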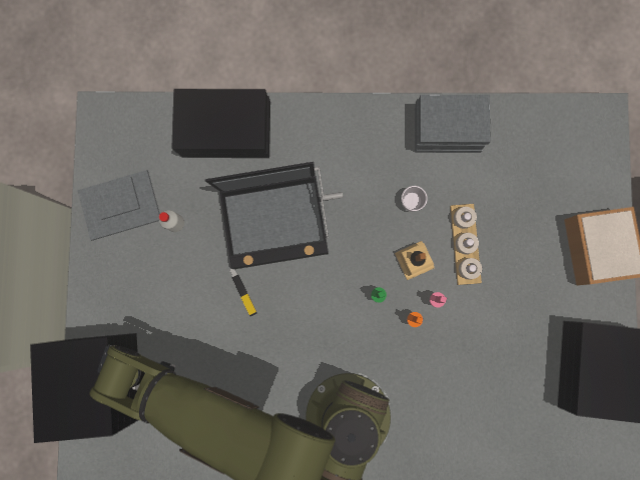

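```bash
python3 - <<'E'
from h import *
for n in ('scene','top'):
    p=robot.camera(n)
    im=cv2.resize(p['image'],None,fx=1,fy=1)
    full=np.ones((480,640),bool)
    Z=np.full((480,640,3),np.nan); m=p['z_map']>0; Z[m]=cloud(p,full)
    np.savez('c_%s.npz'%n,Z=Z,im=im)
    hsv=cv2.cvtColor(im,cv2.COLOR_RGB2HSV)
    # spots: orange-ish with height ~60
    sp=(hsv[...,0]>5)&(hsv[...,0]<25)&(hsv[...,1]>70)&(hsv[...,2]>90)&(Z[...,2]>50)&(Z[...,2]<70)&(Z[...,0]>400)&(Z[...,0]<540)&(Z[...,1]>60)&(Z[...,1]<360)
    k,l,s,c=cv2.connectedComponentsWithStats(sp.astype(np.uint8))
    for i in range(1,k):
        if s[i,4]>8: print(n,'spot',s[i,4],np.round(at_height(p,c[i][1],c[i][0],60),1),np.round(np.nanmean(Z[l==i],0),1))
    # spindle tops
    reg=(Z[...,0]>380)&(Z[...,0]<640)&(Z[...,1]<-290)&(Z[...,1]>-420)
    sp=reg&(Z[...,2]>60)&(Z[...,2]<80)
    k,l,s,c=cv2.connectedComponentsWithStats(sp.astype(np.uint8))
    for i in range(1,k):
        if s[i,4]>3: print(n,'spindle',s[i,4],np.round(at_height(p,c[i][1],c[i][0],68),1),np.round(np.nanmean(Z[l==i],0),1))
    sp=reg&(Z[...,2]>45)&(Z[...,2]<55)
    pts=Z[sp]; print(n,'rolltop z',np.round(np.median(pts[:,2]),1),len(pts))
    k,l,s,c=cv2.connectedComponentsWithStats(sp.astype(np.uint8))
    for i in range(1,k):
        if s[i,4]>20: 
            q=Z[l==i][:,:2]; (cx,cy),r=cv2.minEnclosingCircle(q.astype(np.float32)); print(n,'roll',s[i,4],round(cx,1),round(cy,1),round(r,1))
    # pot rim
    sp=(Z[...,2]>50)&(Z[...,2]<66)&(abs(Z[...,0]-643)<60)&(abs(Z[...,1]+182)<60)
    q=Z[sp][:,:2]; (cx,cy),r=cv2.minEnclosingCircle(q.astype(np.float32)); print(n,'pot',len(q),round(cx,1),round(cy,1),round(r,1),np.round(np.median(Z[sp][:,2]),1))
    # brush handle
    sp=(Z[...,2]>90)&(Z[...,2]<185)&(abs(Z[...,0]-460)<45)&(abs(Z[...,1]+190)<45)
    q=Z[sp]; print(n,'handle',len(q),np.round(q.mean(0),1),np.round(np.percentile(q,[2,98],axis=0),1))
    sp=(Z[...,2]>150)&(Z[...,2]<185)&(abs(Z[...,0]-460)<45)&(abs(Z[...,1]+190)<45)
    print(n,'handletop',np.round(Z[sp],0)[:12].tolist())
    # stand top
    sp=(Z[...,2]>68)&(Z[...,2]<79)&(abs(Z[...,0]-460)<60)&(abs(Z[...,1]+190)<60)
    rect=cv2.minAreaRect(Z[sp][:,:2].astype(np.float32)); print(n,'stand',rect)
    # case wall top
    sp=(Z[...,2]>54)&(Z[...,2]<66)&(Z[...,0]>420)&(Z[...,0]<720)&(Z[...,1]>60)&(Z[...,1]<420)
    rect=cv2.minAreaRect(Z[sp][:,:2].astype(np.float32)); print(n,'case',rect, sp.sum())
    sp=(Z[...,2]>90)&(Z[...,2]<300)&(Z[...,0]>420)&(Z[...,0]<720)&(Z[...,1]>-20)&(Z[...,1]<75)
    q=Z[sp]; print(n,'pin',len(q),np.round(q[np.argsort(q[:,1])][:15]).tolist())
E
python3 - <<'E'
import cv2
a=cv2.imread('pics/top0.png');cv2.imwrite('pics/t1.png',cv2.resize(a[150:285,200:360],None,fx=5,fy=4.4,interpolation=cv2.INTER_CUBIC))
a=cv2.imread('pics/scene0.png');cv2.imwrite('pics/s1.png',cv2.resize(a[270:430,100:270],None,fx=4.5,fy=3.7,interpolation=cv2.INTER_CUBIC))
E
```

```text
scene spot 84 [450.4 294.6  60. ] [449.9 295.1  59.2]
scene spot 104 [481.2 116.8  60. ] [480.9 117.   59.5]
scene spindle 94 [ 436.1 -356.7   68. ] [ 435.5 -356.8   67. ]
scene spindle 98 [ 511.9 -350.2   68. ] [ 511.3 -350.3   66.9]
scene spindle 105 [ 587.4 -344.4   68. ] [ 587.  -344.5   67.1]
scene rolltop z 50.3 1545
scene roll 469 434.0 -357.9 32.1
scene roll 523 508.6 -349.3 31.9
scene roll 528 586.2 -344.0 31.4
scene roll 25 586.7 -344.7 10.7
scene pot 356 637.5 -191.5 38.5 59.1
scene handle 232 [ 463.6 -198.8  140.5] [[ 452.9 -206.5   93.4]
 [ 467.7 -190.4  174.5]]
scene handletop [[451.0, -196.0, 172.0], [453.0, -194.0, 173.0], [453.0, -192.0, 172.0], [453.0, -199.0, 174.0], [452.0, -197.0, 171.0], [456.0, -195.0, 174.0], [455.0, -193.0, 172.0], [456.0, -191.0, 172.0], [453.0, -203.0, 173.0], [454.0, -201.0, 173.0], [455.0, -199.0, 173.0], [456.0, -198.0, 173.0]]
scene stand ((457.7593994140625, -198.81268310546875), (73.22208404541016, 71.5801010131836), 24.00506591796875)
scene case ((567.8276977539062, 219.84617614746094), (238.59393310546875, 301.9154968261719), 9.3970
[... 1059 characters left out ...]
0, 164.0], [465.0, -191.0, 172.0], [465.0, -193.0, 175.0], [465.0, -197.0, 168.0], [465.0, -198.0, 178.0], [465.0, -201.0, 174.0]]
top stand ((461.000244140625, -197.93521118164062), (69.75011444091797, 69.90191650390625), 25.015445709228516)
top case ((567.9410400390625, 219.2482452392578), (232.3719482421875, 297.64703369140625), 9.879107475280762) 1364
top pin 124 [[633.0, 23.0, 138.0], [627.0, 23.0, 141.0], [630.0, 23.0, 140.0], [642.0, 23.0, 139.0], [638.0, 23.0, 144.0], [634.0, 23.0, 150.0], [631.0, 26.0, 138.0], [626.0, 26.0, 146.0], [641.0, 26.0, 144.0], [638.0, 26.0, 145.0], [632.0, 26.0, 149.0], [634.0, 26.0, 150.0], [643.0, 28.0, 133.0], [627.0, 28.0, 145.0], [629.0, 28.0, 145.0]]
```

View pics/t1.png

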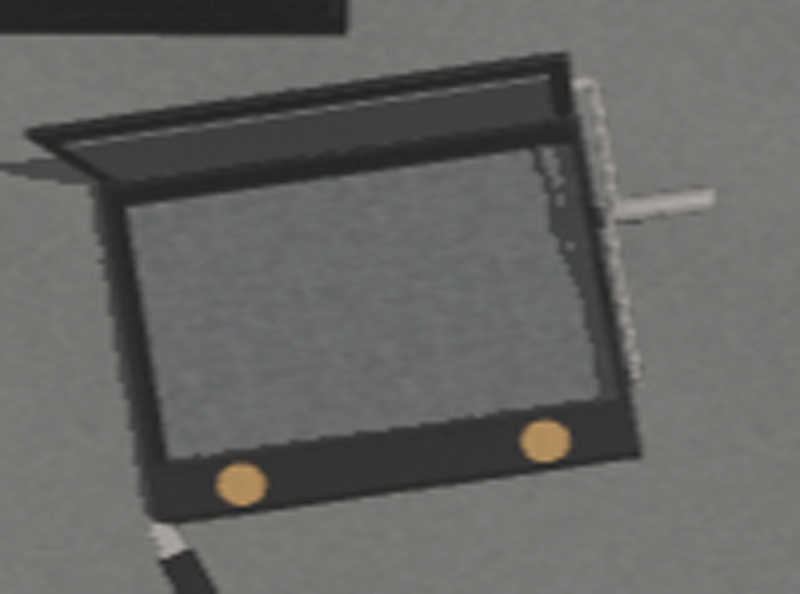

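View pics/s1.png

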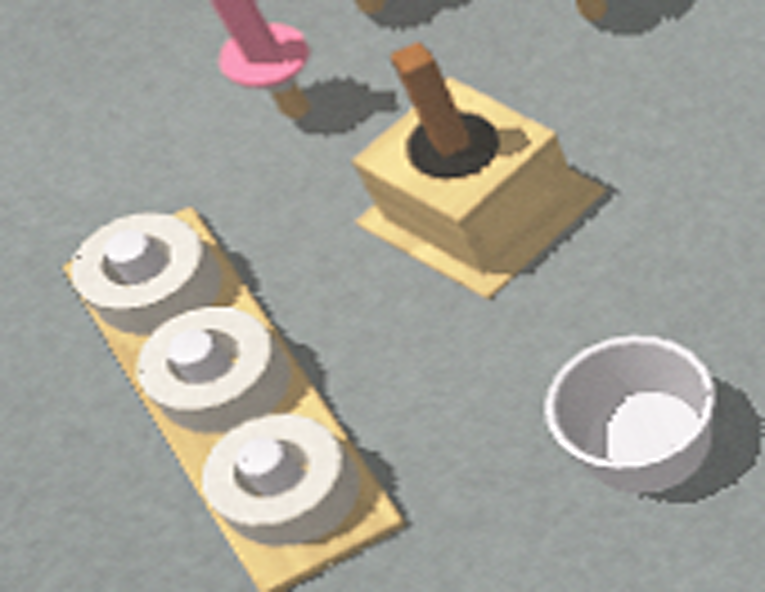

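```bash
cat >> h.py <<'E'
SP=np.array([[435.3,-356],[511,-349.5],[586.8,-344]])
CY=np.deg2rad(9.7); CX=np.array([np.cos(CY),np.sin(CY)]); CYA=np.array([-np.sin(CY),np.cos(CY)])
CC=np.array([581.5,224.])
def case(x,y): return CC+x*CX+y*CYA
RR=Rdown(np.deg2rad(4.5)); RC=Rdown(CY+np.pi/2)
def P(xy,z): return [float(xy[0]),float(xy[1]),float(z)]
def rolls_now():
    """roll tops at z~50 seen on rack (both cams)"""
    out={}
    for n in ('scene','top'):
        p=robot.camera(n); Z=np.full((480,640,3),np.nan); Z[p['z_map']>0]=cloud(p,np.ones((480,640),bool))
        reg=(Z[...,0]>380)&(Z[...,0]<660)&(Z[...,1]<-290)&(Z[...,1]>-420)&(Z[...,2]>30)&(Z[...,2]<56)
        k,l,s,c=cv2.connectedComponentsWithStats(reg.astype(np.uint8)); 
        for i in range(1,k):
            if s[i,4]>60:
                q=Z[(l==i)]; q=q[q[:,2]>np.median(q[:,2])-6]; (cx,cy),r=cv2.minEnclosingCircle(q[:,:2].astype(np.float32)); print(n,s[i,4],round(cx),round(cy),round(r,1),round(np.median(q[:,2])))
        save(p,'r_%s_%.0f.png'%(n,robot.read_time()*10))
E
python3 - <<'E'
from h import *
for s in SP:
    for z in (113,320): print(robot.inverse_kinematics(P(s,z),RR))
for y in (75,0,-75):
    for z in (108,320): print(robot.inverse_kinematics(P(case(-25,y),z),RC))
d={n:np.load('c_%s.npz'%n)['Z'] for n in ('scene','top')}
Z=d['scene']; sp=(Z[...,2]>95)&(Z[...,2]<166)&(abs(Z[...,0]-460)<40)&(abs(Z[...,1]+190)<40)
print(cv2.minAreaRect(Z[sp][:,:2].astype(np.float32))); q=Z[sp]
for p in q[::4]: print(np.round(p[:2],1).tolist(),end=' ')
for s in [d['scene'],d['top']]:
  Z=s;k=(abs(Z[...,0]-580)<60)&(abs(Z[...,1]-224)<60); print(np.nanmedian(Z[k][:,2]))
E
```

```text
[-7.50648456e-01  5.53010306e-01  1.64496342e+00 -4.44089210e-16
  9.43618923e-01  7.41608054e-01]
[-7.50648456e-01  3.14777967e-01  1.46097670e+00 -4.44089210e-16
  1.36583798e+00  7.41608054e-01]
[-6.59028418e-01  6.57410843e-01  1.46834068e+00 -4.44089210e-16
  1.01584113e+00  8.33228093e-01]
[-6.59028418e-01  4.44714569e-01  1.28385860e+00 -4.44089210e-16
  1.41301948e+00  8.33228093e-01]
[-5.84067074e-01  7.77296688e-01  1.25827273e+00 -4.44089210e-16
  1.10602323e+00  9.08189437e-01]
[-5.84067074e-01  5.92693157e-01  1.06506797e+00 -4.44089210e-16
  1.48383152e+00  9.08189437e-01]
[ 4.35682855e-01  6.63298978e-01  1.47215368e+00 -4.44089210e-16
  1.00613999e+00  2.66385918e-01]
[ 4.35682855e-01  4.43157136e-01  1.28606762e+00 -4.44089210e-16
  1.41236790e+00  2.66385918e-01]
[ 3.14748661e-01  6.26682805e-01  1.53526094e+00 -4.44089210e-16
  9.79648906e-01  1.45451723e-01]
[ 3.14748661e-01  3.97446480e-01  1.34998998e+00 -4.44089210e-16
  1.39415619e+00  1.45451723e-01]
[ 1.88433977e-01  6.06971001e-01  1.56892047e+00 -4.44089210e-16
  9.65701179e-01  1.91370395e-02]
[ 1.8843397
[... 181 characters left out ...]
973633)
[464.4, -192.0] [467.0, -191.1] [467.8, -195.6] [464.7, -205.2] [466.4, -196.1] [465.9, -204.2] [466.1, -196.8] [458.3, -206.2] [465.4, -199.3] [467.6, -192.0] [467.3, -202.1] [466.3, -194.5] [464.6, -204.4] [465.6, -197.0] [455.7, -206.3] [465.9, -199.7] [464.5, -191.9] [465.1, -202.2] [466.2, -194.7] [463.0, -204.6] [463.8, -197.1] [454.0, -206.6] [464.6, -197.9] [462.2, -190.0] [464.7, -200.6] [462.9, -192.7] [467.2, -203.4] [465.5, -195.6] [467.1, -204.1] [466.2, -196.4] [459.1, -206.2] [463.7, -198.9] [464.5, -191.2] [464.2, -201.6] [465.7, -194.0] [467.5, -204.5] [465.4, -196.6] [465.5, -205.1] [466.8, -197.5] [464.1, -201.9] [465.0, -202.7] 6.503589737645394
7.0354953456948355
```

```bash
cat >> h.py <<'E'
def pick_roll(xy,zg=114):
    robot.line_to(P(xy,320),RR,feed=350)
    robot.move_gripper(88)
    robot.line_to(P(xy,200),feed=250)
    robot.line_to(P(xy,zg),feed=80,stop_force=15) and print('contact',robot.read_tool_pos())
    robot.move_gripper(50,grasp_force=25); print('w',robot.read_width())
    robot.line_to(P(xy,320),feed=200); print('w',robot.read_width(),robot.read_contact_force())
def place_roll(y,zr=109):
    xy=case(-25,y)
    robot.line_to(P(xy,320),RC,feed=350)
    robot.line_to(P(xy,150),feed=200)
    print('touch',robot.line_to(P(xy,zr),feed=50,stop_force=5),robot.read_tool_pos())
    robot.move_gripper(80)
    robot.line_to(P(xy,320),feed=250); print('t',robot.read_time())
E
python3 - <<'E'
from h import *
t=robot.read_tool_pos()
robot.line_to([t[0],t[1],430],feed=250)
robot.reach(P(SP[2],430),RR)
print(robot.read_time())
rolls_now()
pick_roll(SP[2]); print(robot.read_time())
E
```

```text
5.4333
scene 1278 471 -354 69.2 50
scene 708 587 -344 31.9 50
top 122 591 -333 27.7 49
w 62.569544822193386
w 62.22477160611188 [-0.41762956  0.15400137 -0.89139747]
9.9083
```

```bash
python3 - <<'E'
from h import *
place_roll(75,107)
for n in ('scene','top'): save(robot.camera(n),'a_%s.png'%n)
rolls_now()
E
python3 -c "
import cv2,numpy as np
a=cv2.imread('pics/a_scene.png')[150:430,100:500];cv2.imwrite('pics/a.png',cv2.resize(a,None,fx=2,fy=2))"
```

```text
touch True [543.91973342 293.60065651 107.8797664 ]
t 15.175
scene 1283 470 -352 69.9 50
scene 66 586 -345 11.0 45
top 276 511 -348 31.5 50
top 278 436 -356 31.0 50
```

View pics/a.png

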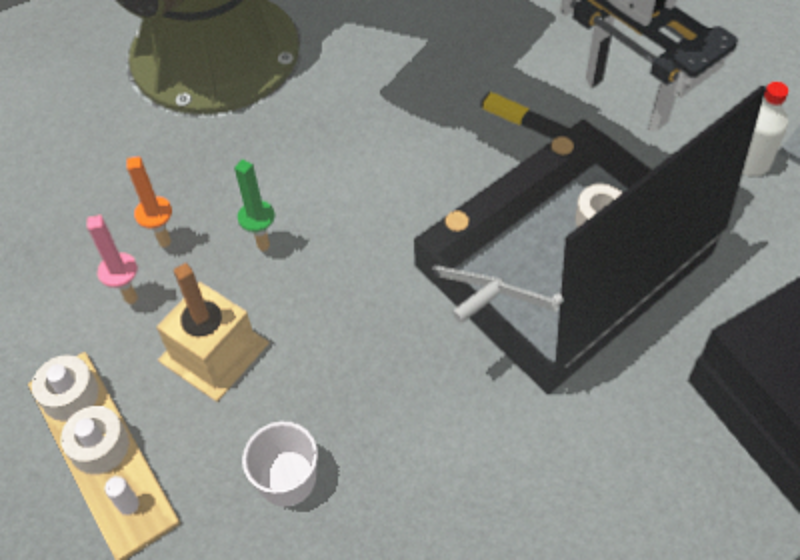

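The first roll stands in the case (at about pixel 600,200 of the crop); the other two are still on their spindles. Next, the other two.

```bash
python3 - <<'E'
from h import *
pick_roll(SP[1]); place_roll(0,107)
rolls_now()
pick_roll(SP[0]); place_roll(-75,107)
robot.line_to(P([480,0],340),Rdown(np.pi/2),feed=350)
for n in ('scene','top'):
    p=robot.camera(n); save(p,'b_%s.png'%n)
    Z=np.full((480,640,3),np.nan); Z[p['z_map']>0]=cloud(p,np.ones((480,640),bool))
    loc=(Z[...,:2]-CC)@np.stack([CX,CYA],1)
    m=(abs(loc[...,0])<85)&(abs(loc[...,1])<130)&(Z[...,2]>30)&(Z[...,2]<52)
    k,l,s,c=cv2.connectedComponentsWithStats(m.astype(np.uint8))
    for i in range(1,k):
        if s[i,4]>25:
            q=loc[l==i]; (cx,cy),r=cv2.minEnclosingCircle(q.astype(np.float32)); print(n,s[i,4],round(cx),round(cy),round(r,1),np.round(np.percentile(Z[l==i][:,2],[10,50,90])))
    m=(Z[...,2]>50)&(Z[...,2]<66)&(abs(Z[...,0]-640)<100)&(abs(Z[...,1]+190)<100)&(Z[...,0]>550)
    q=Z[m][:,:2]; (cx,cy),r=cv2.minEnclosingCircle(q.astype(np.float32)); print(n,'pot',len(q),cx,cy,r)
E
python3 -c "
import cv2,numpy as np
a=cv2.imread('pics/b_scene.png')[150:430,100:500];b=cv2.imread('pics/b_top.png')[150:290,200:500]
cv2.imwrite('pics/b1.png',cv2.resize(a,None,fx=2,fy=2));cv2.imwrite('pics/b2.png',cv2.resize(b,None,fx=2.6,fy=2.6))"
```

```text
w 62.08080057563004
w 62.23432492767355 [ 0.60597961 -0.9078825  -2.18206321]
touch True [556.54305017 219.72348221 107.91584888]
t 26.4083
scene 613 434 -359 32.5 51
scene 72 510 -351 11.0 46
scene 71 587 -344 10.9 47
top 285 436 -356 31.5 50
w 61.29891710610674
w 60.947495404539396 [ 0.16852402 -0.32114991 -2.17472195]
touch True [569.19393516 145.77877655 107.91744493]
t 37.4167
scene 925 -38 -11 93.0 [36. 43. 46.]
scene pot 353 637.8577270507812 -191.64085388183594 38.45438766479492
top 249 -23 -79 31.7 [37. 43. 49.]
top 499 -33 20 60.7 [37. 43. 49.]
top pot 132 639.7744750976562 -191.41510009765625 37.72499084472656
```

View pics/b1.png

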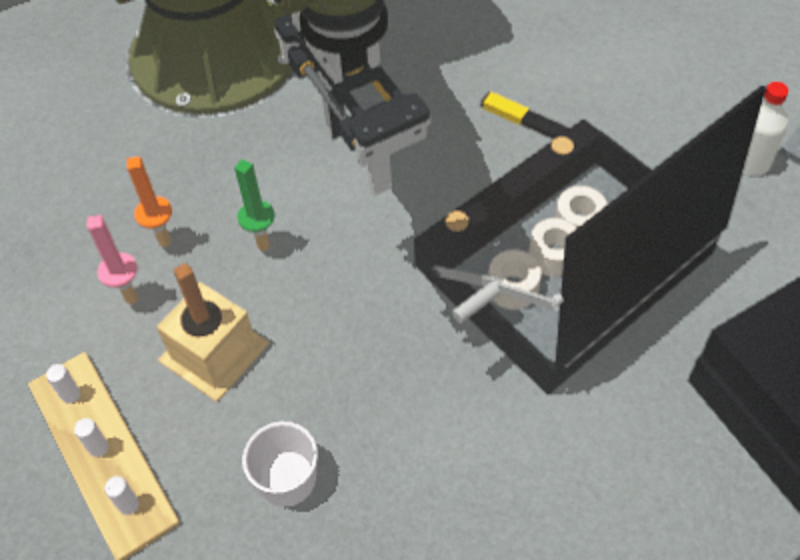

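View pics/b2.png

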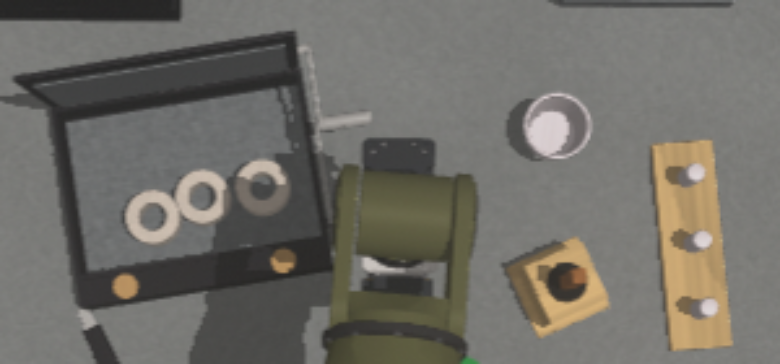

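```bash
python3 - <<'E'
from h import *
for n in ('scene','top'):
    p=robot.camera(n)
    Z=np.full((480,640,3),np.nan); Z[p['z_map']>0]=cloud(p,np.ones((480,640),bool))
    loc=(Z[...,:2]-CC)@np.stack([CX,CYA],1)
    m=(abs(loc[...,0])<85)&(abs(loc[...,1])<130)&(Z[...,2]>38)&(Z[...,2]<52)&(p['image'].max(2)>120)
    q=loc[m]; km=cv2.kmeans(q.astype(np.float32),3,None,(3,50,.1),5,cv2.KMEANS_PP_CENTERS); print(n,m.sum(),km[2])
    for d in robot.pinpoint(p,'roll1')[:4]: print(d['conf'],((at_height(p,*d['at'],6)[:2]-CC)@np.stack([CX,CYA],1)))
    for i in range(3):
        qq=q[km[1].ravel()==i]; (cx,cy),r=cv2.minEnclosingCircle(qq.astype(np.float32)); print(cx,cy,r,np.median(Z[m][km[1].ravel()==i][:,2]))
    # handle
    sp=(Z[...,2]>95)&(Z[...,2]<180)&(abs(Z[...,0]-460)<30)&(abs(Z[...,1]+197)<30)
    q=Z[sp]; print(np.round(np.percentile(q,[3,97],axis=0),1), cv2.minAreaRect(q[q[:,2]>165][:,:2].astype(np.float32)))
E
```

```text
scene 787 [[-45.73729   49.643394]
 [-27.489101 -73.44072 ]
 [-32.669334 -14.908036]]
0.64 [-30.77233971  -3.44712801]
0.61 [-21.53157113 -80.58315634]
0.57 [-42.53215577  53.91817155]
0.43 [-0.26369161  2.42758191]
-41.89204406738281 49.68359375 31.93333625793457 43.568873474775145
-26.28577995300293 -77.0405044555664 31.52121353149414 43.675044422817834
-28.634361267089844 -8.557123184204102 32.87712097167969 43.50309519942921
[[ 453.2 -206.4   96.8]
 [ 467.9 -190.7  174.2]] ((459.1457214355469, -198.92294311523438), (20.436830520629883, 16.050954818725586), 3.537503480911255)
top 478 [[-25.143738   -5.8899684]
 [ -6.4334335 -81.24095  ]
 [-39.773983   51.109974 ]]
0.86 [-20.62217036  -8.68152131]
0.5 [-27.26926474 -68.09353728]
0.5 [-41.31524315  42.33656412]
-23.790935516357422 -6.772758483886719 31.651695251464844 44.16365669250244
-13.96645450592041 -78.68833923339844 25.86707878112793 44.12777013184312
-37.95454406738281 49.82858657836914 31.470481872558594 44.216651794261296
[[ 453.  -204.4  104.9]
 [ 467.7 -189.3  177.2]] ((460.95654296875, -197.54104614257812), (14.179462432861328, 14.926870346069336), 0.03557142615318298)
```

```bash
cat >> h.py <<'E'
RB=Rdown(np.pi/2); BX=np.array([460.,-198.])
def pot_xy():
    out=[]
    for n in ('scene','top'):
        p=robot.camera(n); Z=np.full((480,640,3),np.nan); Z[p['z_map']>0]=cloud(p,np.ones((480,640),bool))
        m=(Z[...,2]>50)&(Z[...,2]<66)&(Z[...,0]>550)&(Z[...,0]<740)&(abs(Z[...,1]+190)<90)
        if m.sum()<30: continue
        k,l,s,c=cv2.connectedComponentsWithStats(cv2.dilate(m.astype(np.uint8),np.ones((3,3)))); i=1+np.argmax(s[1:,4])
        (cx,cy),r=cv2.minEnclosingCircle(Z[m&(l==i)][:,:2].astype(np.float32)); print(n,'pot',cx,cy,r)
        if abs(r-38)<4: out.append((cx,cy))
        save(p,'pot_%s_%.0f.png'%(n,robot.read_time()*10))
    return np.mean(out,0)
E
python3 - <<'E'
from h import *
robot.line_to(P(BX,340),RB,feed=300)
robot.move_gripper(40)
robot.line_to(P(BX,218),feed=120,stop_force=8) and print('contact!')
robot.move_gripper(8,grasp_force=25); print('w',robot.read_width(),robot.read_contact_force())
robot.line_to(P(BX,360),feed=120); print('w',robot.read_width(),robot.read_contact_force(),robot.read_time())
xy=pot_xy(); print(xy)
save(robot.camera('scene'),'c.png')
E
python3 -c "
import cv2,numpy as np
a=cv2.imread('pics/c.png')[150:430,100:500]
cv2.imwrite('pics/c1.png',cv2.resize(a,None,fx=2,fy=2))"
```

```text
w 16.307227422729984 [-0.61190795  0.50176317  2.11194224]
w 15.957993353830258 [-0.60825432 -0.48763736  0.21099282] 42.95
scene pot 637.4091796875 -191.64622497558594 38.3942985534668
top pot 641.1005249023438 -191.64447021484375 38.177978515625
[ 639.25485229 -191.6453476 ]
```

View pics/c1.png

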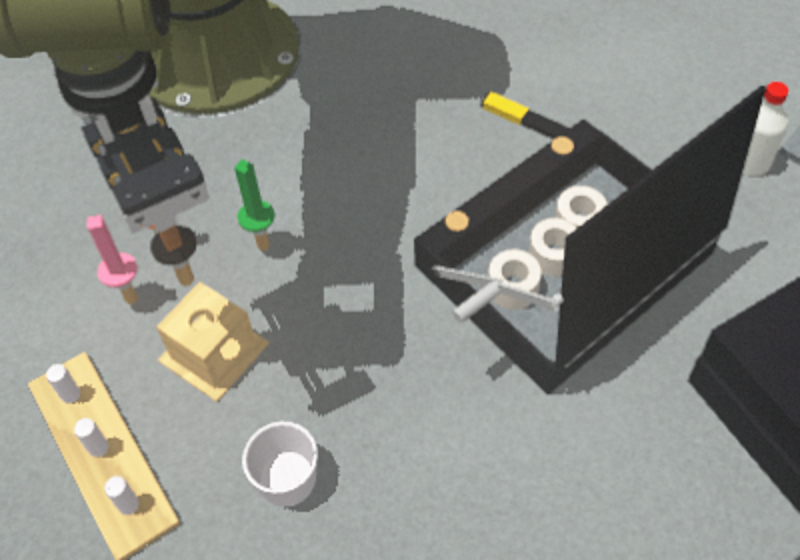

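```bash
cat >> h.py <<'E'
def dip(xy):
    robot.line_to(P(xy,350),RB,feed=300)
    print('dip contact',robot.line_to(P(xy,229),feed=120,stop_force=6),robot.read_tool_pos(),robot.read_contact_force())
    robot.hold(0.4)
    robot.line_to(P(xy,350),feed=150)
def dab(xy):
    robot.line_to(P(xy,350),RB,feed=300)
    robot.line_to(P(xy,285),feed=150)
    f0=robot.read_contact_force()
    print('dab contact',robot.line_to(P(xy,256),feed=20,stop_force=3),robot.read_tool_pos())
    robot.hold(0.4); print('dF',robot.read_contact_force()-f0,robot.read_tool_pos(),robot.read_width())
    robot.line_to(P(xy,350),feed=120); print('t',robot.read_time(),robot.read_contact_force())
E
python3 - <<'E'
from h import *
dip([639.3,-191.6]); dab([452.5,295.4])
save(robot.camera('scene'),'d.png')
robot.line_to(P(BX+[0,120],350),RB,feed=300)
print(pot_xy())
E
python3 -c "
import cv2,numpy as np
a=cv2.imread('pics/d.png')[150:430,100:500]
cv2.imwrite('pics/d1.png',cv2.resize(a,None,fx=2,fy=2))"
```

```text
dip contact False [ 639.49158767 -191.68386684  229.96562799] [ 0.53051085  0.67998623 -0.49888905]
dab contact True [452.55717923 295.44680474 265.00957175]
dF [-0.7296395  -1.08891314  5.43054901] [452.56603507 295.44449745 265.00821395] 15.807016756507176
t 51.0667 [-0.22332777 -0.164954   -1.53693008]
scene pot 636.8024291992188 -191.6670684814453 38.521453857421875
top pot 640.2685546875 -191.0819854736328 38.046051025390625
[ 638.53549194 -191.37452698]
```

View pics/d1.png

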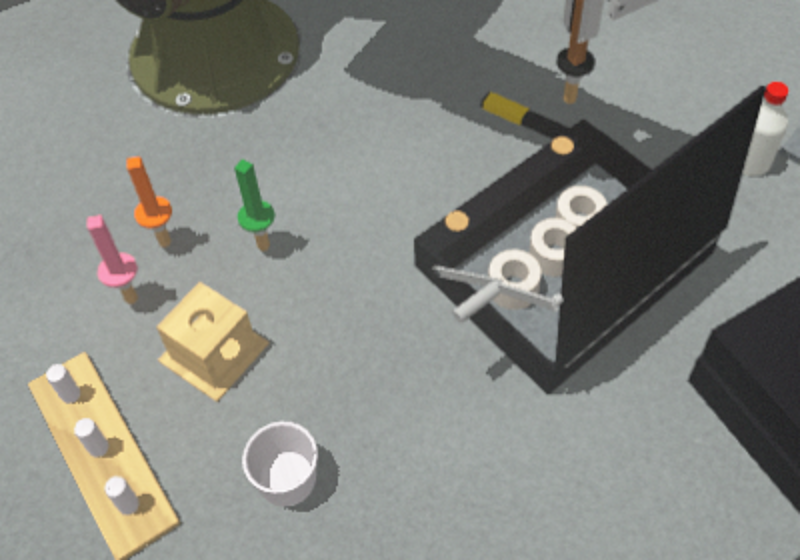

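```bash
python3 - <<'E'
from h import *
dip([639,-191.5]); dab([483,117.6])
robot.line_to(P(BX,350),RB,feed=300)
robot.line_to(P(BX,285),feed=150)
print('hang contact',robot.line_to(P(BX,217),feed=50,stop_force=4),robot.read_tool_pos(),robot.read_contact_force(),robot.read_time())
E
```

```text
dip contact False [ 639.21135546 -191.55866232  229.94223184] [-0.63992426  0.13610532 -0.11488395]
dab contact True [483.00700734 117.59095116 264.90736886]
dF [-0.44544887 -0.54024748  5.89231281] [483.02213524 117.59419106 264.91421559] 16.16374968885744
t 60.125 [-0.65073083  0.34188393 -0.48918779]
hang contact True [ 459.94256205 -197.98844956  217.96046802] [-0.06078235  0.30958011  5.05799186] 63.1833
```

```bash
python3 - <<'E'
from h import *
robot.move_gripper(40)
robot.line_to(P(BX,340),feed=150)
robot.line_to(P([430,-60],340),RB,feed=300)
robot.move_gripper(0)
for n in ('scene','top'):
    p=robot.camera(n); save(p,'e_%s.png'%n)
    Z=np.full((480,640,3),np.nan); Z[p['z_map']>0]=cloud(p,np.ones((480,640),bool))
    m=(Z[...,2]>100)&(Z[...,2]<180)&(abs(Z[...,0]-460)<30)&(abs(Z[...,1]+197)<30)
    print(n,'brush',np.round(np.percentile(Z[m],[3,50,97],axis=0),1).tolist())
    m=(Z[...,2]>120)&(Z[...,2]<160)&(Z[...,0]>600)&(Z[...,0]<660)&(Z[...,1]>0)&(Z[...,1]<60)
    q=Z[m]; 
    for y in range(10,65,7):
        s=q[(q[:,1]>=y)&(q[:,1]<y+7)]
        if len(s): print(n,y,len(s),np.round(s.mean(0),1),np.round(s.min(0)),np.round(s.max(0)))
    for d in robot.pinpoint(p,'knee')[:2]: print('knee',d['conf'],d['at'],at_height(p,*d['at'],138))
    for d in robot.pinpoint(p,'lid_edge')[:2]: print('lid_edge',d['conf'],d['at'],at_height(p,*d['at'],289))
    m=(Z[...,2]>276)&(Z[...,2]<300)&(Z[...,0]>600)&(Z[...,1]>60)
    q=Z[m]; print('lid top',len(q),[np.round(q[(q[:,1]>a)&(q[:,1]<a+40)].mean(0),1).tolist() for a in (80,160,240,320)], np.round([q[:,1].min(),q[:,1].max()]))
E
python3 -c "
import cv2,numpy as np
a=cv2.imread('pics/e_scene.png')[150:430,100:500]
cv2.imwrite('pics/e1.png',cv2.resize(a,None,fx=2,fy=2))"
```

```text
scene brush [[453.8, -206.1, 105.4], [465.7, -198.8, 147.3], [468.3, -191.3, 174.2]]
scene 17 24 [632.7  21.8 140.7] [626.  20. 130.] [641.  23. 148.]
scene 24 26 [633.7  27.4 145. ] [624.  24. 135.] [639.  31. 150.]
scene 31 25 [632.8  34.6 144.2] [623.  31. 137.] [639.  38. 148.]
scene 38 25 [631.8  41.3 145. ] [622.  38. 139.] [637.  45. 151.]
scene 45 26 [630.3  48.5 144.3] [620.  45. 137.] [636.  52. 149.]
scene 52 24 [628.9  55.7 144.7] [620.  52. 139.] [636.  59. 149.]
scene 59 2 [631.   59.5 143.1] [628.  59. 141.] [634.  60. 145.]
knee 0.56 [298.7, 341.4] [626.63522364  57.40644396 138.        ]
lid_edge 0.85 [227.6, 436.5] [663.67204914 242.94329519 289.        ]
lid top 741 [[689.9, 108.2, 285.7], [677.8, 179.8, 286.2], [664.1, 259.5, 286.0], [649.2, 339.8, 285.7]] [ 99. 380.]
top brush [[453.5, -204.1, 107.8], [459.5, -194.2, 168.6], [468.1, -189.3, 177.9]]
top 17 6 [633.2  22.9 148. ] [627.  23. 143.] [639.  23. 153.]
top 24 12 [633.5  27.1 145.9] [627.  26. 140.] [642.  29. 154.]
top 31 16 [631.6  34.3 145.6] [624.  31. 139.] [638.  37. 152.]
top 38 12 [630.8  41.1 145. ] [622.  40. 134.] [640.  43. 155.]
top 45 16 [629.7  48.  145.7] [622.  45. 136.] [638.  51. 152.]
top 52 12 [627.7  55.2 145.9] [621.  54. 139.] [634.  57. 152.]
top 59 6 [628.3  59.4 142.2] [622.  59. 139.] [636.  59. 146.]
knee 0.69 [196.8, 332.7] [628.24606645  48.97249679 138.        ]
lid_edge 0.6 [172.0, 261.3] [665.51727814 234.92790391 289.        ]
lid top 348 [[689.2, 110.1, 287.2], [677.2, 180.3, 289.1], [663.5, 260.6, 287.4], [650.0, 339.6, 287.9]] [101. 385.]
```

View pics/e1.png

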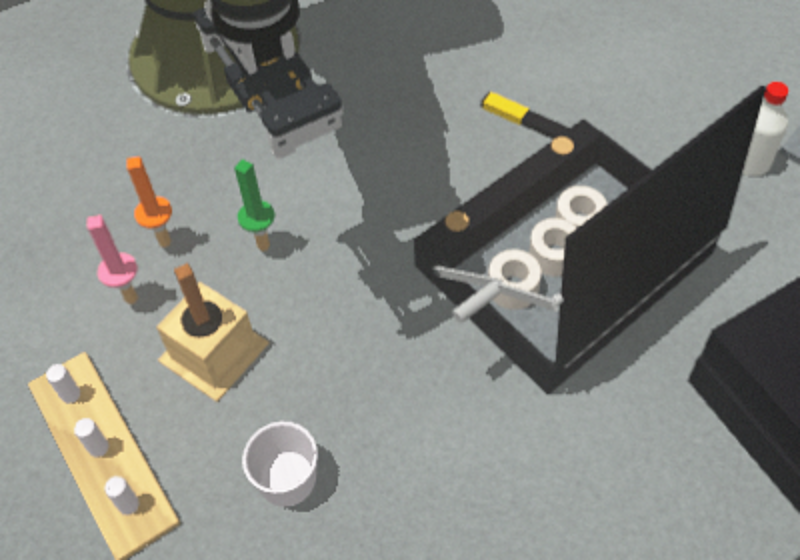

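```bash
cat >> h.py <<'E'
Pv=np.array([-80,50.]); H=np.array([100,60.])
def fourbar(lid):
    L0=Pv+224*np.array([np.cos(np.deg2rad(42)),np.sin(np.deg2rad(42))]); v=L0-H
    c,s=np.cos(lid),np.sin(lid)  # lid closing: rotate toward -x  (ccw in x,z)
    L=H+np.array([c*v[0]-s*v[1], s*v[0]+c*v[1]])
    D=L-Pv; d=np.hypot(*D); cf=(d*d-132**2-92**2)/(2*132*92); fold=np.arccos(np.clip(cf,-1,1))
    a=np.arctan2(D[1],D[0])-np.arcsin(np.clip(92*np.sin(fold)/d,-1,1)) if d*d>132**2-92**2 else np.nan
    if np.isnan(a): 
        ca=(132**2+d*d-92**2)/(2*132*d); a=np.arctan2(D[1],D[0])-np.arccos(np.clip(ca,-1,1))
    return fold,a,Pv+132*np.array([np.cos(a),np.sin(a)]),L
E
python3 - <<'E'
from h import *
for l in np.arange(0,1.51,.1):
    f,a,k,L=fourbar(l); print(round(l,2),round(f,2),round(np.rad2deg(a),1),np.round(k),np.round(L))
E
```

```text
0.0 0.0 42.0 [ 18. 138.] [ 86. 200.]
0.1 0.66 28.8 [ 36. 114.] [ 73. 198.]
0.2 0.94 24.3 [ 40. 104.] [ 59. 194.]
0.3 1.17 21.2 [43. 98.] [ 46. 190.]
0.4 1.37 18.7 [45. 92.] [ 33. 184.]
0.5 1.56 16.7 [46. 88.] [ 21. 176.]
0.6 1.73 14.9 [48. 84.] [ 10. 168.]
0.7 1.9 13.3 [48. 80.] [ -0. 158.]
0.8 2.06 11.9 [49. 77.] [-10. 148.]
0.9 2.21 10.5 [50. 74.] [-18. 136.]
1.0 2.37 9.3 [50. 71.] [-25. 124.]
1.1 2.52 8.1 [51. 69.] [-31. 111.]
1.2 2.66 7.0 [51. 66.] [-35.  98.]
1.3 2.81 6.0 [51. 64.] [-38.  84.]
1.4 2.96 5.2 [51. 62.] [-40.  70.]
1.5 3.13 7.6 [51. 68.] [-40.  56.]
```

```bash
python3 - <<'E'
from h import *
Y=-200
x0=19; xy=case(x0,Y)
print(robot.read_width())
robot.line_to(P(xy,330),RC,feed=300)
robot.line_to(P(xy,265),feed=150)
print('touch',robot.line_to(P(xy,240),feed=30,stop_force=2),robot.read_tool_pos(),robot.read_time())
z0=robot.read_tool_pos()[2]
prev=138
for a in (40,37,34,31,28,26,24):
    k=Pv+132*np.array([np.cos(np.deg2rad(a)),np.sin(np.deg2rad(a))])
    st=robot.line_to(P(case(k[0],Y),z0+(k[1]-138.3)),feed=30,stop_force=40)
    print(a,st,np.round(robot.read_tool_pos(),1),np.round(robot.read_contact_force(),1))
    if st: break
for n in ('scene','top'): save(robot.camera(n),'f_%s.png'%n)
print(robot.read_time())
E
python3 -c "
import cv2,numpy as np
a=cv2.imread('pics/f_scene.png')[150:430,200:600]
cv2.imwrite('pics/f1.png',cv2.resize(a,None,fx=2,fy=2))"
```

```text
0.29527935230799585
touch True [633.88146715  30.08289105 242.36270326] 68.5583
40 False [636.   30.4 238.4] [-0.3 -0.1  0.5]
37 False [640.2  31.2 233.2] [ 0.5 -0.   0.5]
34 False [644.2  31.8 227.6] [0.4 0.1 0.3]
31 False [647.8  32.5 221.7] [0.3 0.5 0.6]
28 False [651.2  33.  215.7] [ 0.9 -0.6  0.5]
26 False [653.3  33.4 211.7] [ 0.1 -0.6  1.1]
24 False [655.3  33.7 207.5] [1.1 0.4 1.2]
71.0917
```

View pics/f1.png

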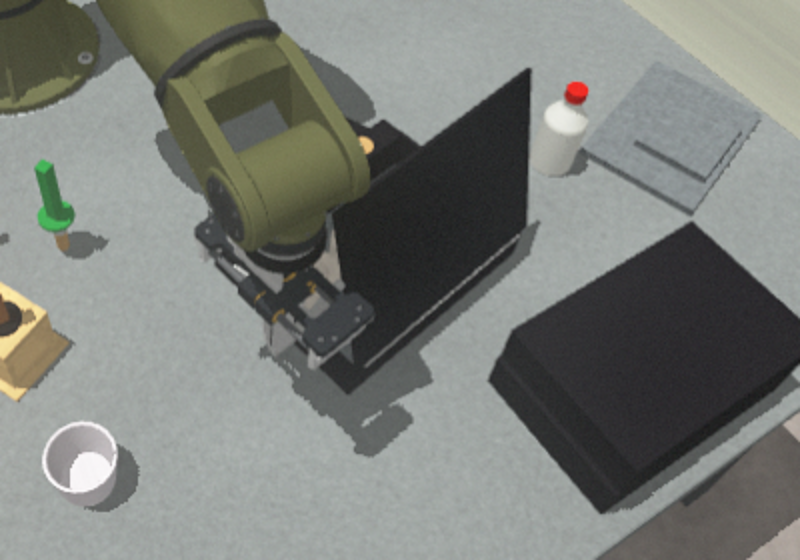

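```bash
python3 - <<'E'
from h import *
t=robot.read_tool_pos(); 
robot.line_to([t[0],t[1],340],feed=200)
robot.line_to(P([430,-60],360),RB,feed=300)
for n in ('scene','top'):
    p=robot.camera(n); save(p,'g_%s.png'%n)
    Z=np.full((480,640,3),np.nan); Z[p['z_map']>0]=cloud(p,np.ones((480,640),bool))
    m=(Z[...,2]>215)&(Z[...,2]<300)&(Z[...,0]>560)&(Z[...,1]>90)
    q=Z[m]; loc=(q[:,:2]-CC)@np.stack([CX,CYA],1)
    z=q[:,2].max(); e=q[:,2]>np.percentile(q[:,2],92)
    print(n,'edge z',z,'local x',loc[e,0].mean(),q[e,2].mean(), 'fit x vs z',np.polyfit(q[:,2],loc[:,0],1))
    for d in robot.pinpoint(p,'knee')[:2]: print('knee',d['conf'],d['at'],at_height(p,*d['at'],105))
    loc=(Z[...,:2]-CC)@np.stack([CX,CYA],1)
    m=(loc[...,1]<-165)&(loc[...,1]>-220)&(loc[...,0]>-60)&(loc[...,0]<90)&(Z[...,2]>40)
    if m.sum(): print('pin',m.sum(),np.round(np.median(loc[m],0)),np.round(np.percentile(Z[m][:,2],[5,50,95])))
E
python3 -c "
import cv2,numpy as np
a=cv2.imread('pics/g_scene.png')[150:430,200:600]
cv2.imwrite('pics/g1.png',cv2.resize(a,None,fx=2,fy=2))"
```

```text
scene edge z 286.87846292514365 local x 44.15350074422694 283.70965053520774 fit x vs z [ -0.27860832 124.04206545]
knee 0.68 [314.9, 343.1] [645.27373217  50.90872932 105.        ]
pin 161 [  42. -189.] [101. 108. 111.]
top edge z 293.7856765134561 local x 44.44337947800403 289.11923485445845 fit x vs z [ -0.29174853 128.4901919 ]
knee 0.59 [191.8, 331.7] [648.67112561  51.8931726  105.        ]
knee 0.31 [224.5, 175.0] [550.62626391 501.75124878 105.        ]
pin 82 [  41. -187.] [100. 109. 118.]
```

View pics/g1.png

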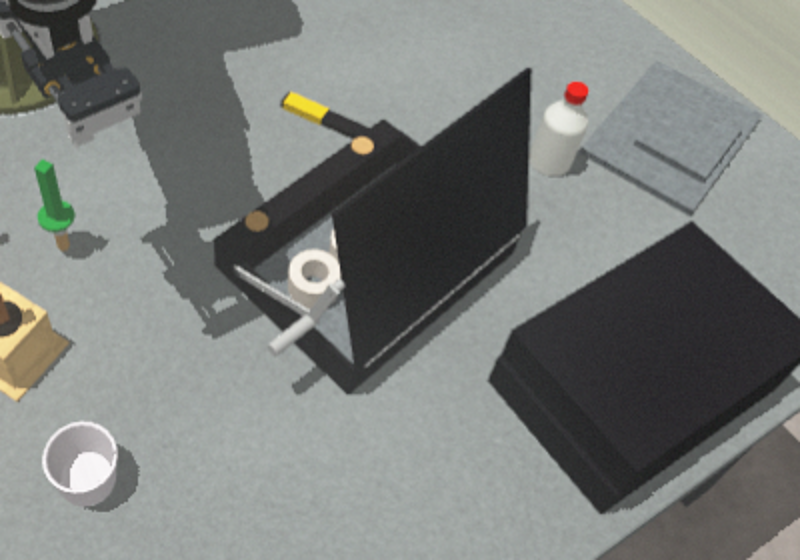

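```bash
cat > lid.py <<'E'
from h import *
r=205; off=13; Y=0
def tcp(th,pen=2):
    u=np.array([-np.cos(th),np.sin(th)]); n=np.array([np.sin(th),np.cos(th)])
    C=H+r*u+(6-pen)*n
    return P(case(C[0]+off,Y),C[1]+robot.tcp_to_tips)
E
python3 - <<'E'
from lid import *
for th in np.deg2rad([74,60,45,30,15,0]): print(np.round(tcp(th)),robot.inverse_kinematics(tcp(th),RC) is not None)
xy=case(88,Y); s=P(xy,430)
robot.line_to(P([430,60],430),RC,feed=300)
robot.line_to(s,RC,feed=250)
print(robot.line_to(P(xy,358),feed=120,stop_force=5),robot.read_tool_pos())
print('touch',robot.line_to(tcp(np.deg2rad(70)),feed=40,stop_force=2),np.round(robot.read_tool_pos()),robot.read_contact_force())
save(robot.camera('scene'),'h.png')
E
python3 -c "
import cv2,numpy as np
a=cv2.imread('pics/h.png')[100:380,200:600]
cv2.imwrite('pics/h1.png',cv2.resize(a,None,fx=2,fy=2))"
```

```text
[641. 234. 355.] True
[595. 226. 337.] True
[553. 219. 305.] True
[520. 213. 263.] True
[499. 210. 214.] True
[491. 208. 161.] True
False [668.27028969 238.78371415 359.2518487 ]
touch True [642. 234. 353.] [-0.13430775 -0.18152812  0.26850345]
```

View pics/h1.png

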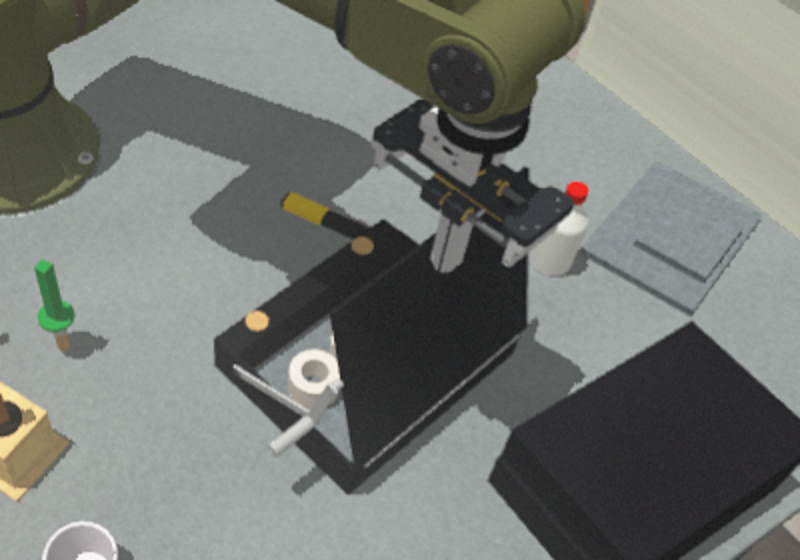

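The closed fingers stand behind the lid's outer face (fingertips at about 445,265 in the crop). Now follow the arc down.

```bash
python3 - <<'E'
from lid import *
for d in (68,62,56,50,44,38,32,26,20,14,8,3):
    st=robot.line_to(tcp(np.deg2rad(d)),feed=50,stop_force=25)
    print(d,st,np.round(robot.read_tool_pos()),np.round(robot.read_contact_force(),1))
    if st: break
save(robot.camera('scene'),'i.png')
print(robot.read_time())
E
python3 -c "
import cv2,numpy as np
a=cv2.imread('pics/i.png')[100:380,200:600]
cv2.imwrite('pics/i1.png',cv2.resize(a,None,fx=2,fy=2))"
```

```text
68 False [621. 231. 349.] [ 1.2  0.1 -0.5]
62 False [602. 227. 340.] [0.4 0.  0. ]
56 False [583. 224. 329.] [0.9 0.3 0.4]
50 False [566. 221. 317.] [ 0.7 -0.2 -0.9]
44 False [550. 219. 303.] [0.1 0.8 0.4]
38 False [536. 216. 287.] [1.1 0.2 0.1]
32 False [524. 214. 269.] [-0.1 -0.  -0. ]
26 False [513. 212. 251.] [ 0.1 -0.8  0.7]
20 False [504. 211. 231.] [-0.8 -0.9  0.3]
14 False [498. 210. 211.] [ 0.2  0.6 -0.4]
8 False [493. 209. 190.] [0.1 0.3 0.3]
3 False [491. 209. 172.] [-0.4  0.1  0.5]
83.6917
```

View pics/i1.png

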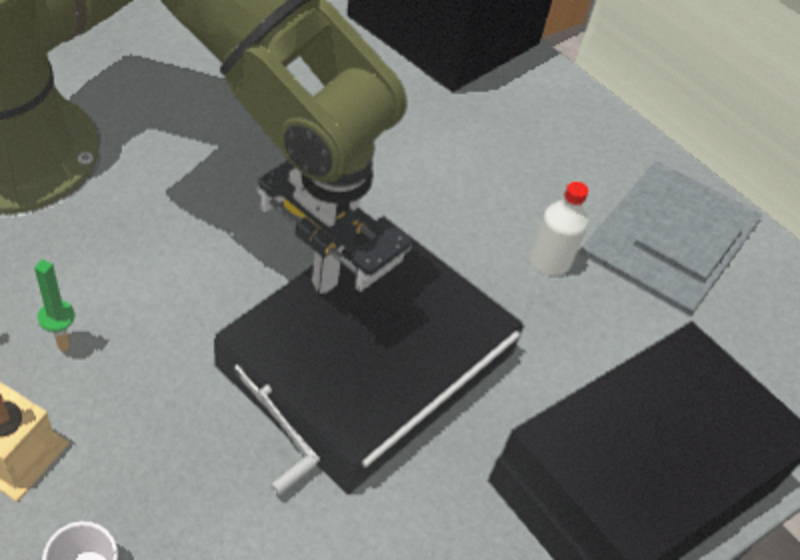

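```bash
python3 - <<'E'
from lid import *
t=robot.read_tool_pos()
print(robot.line_to([t[0],t[1],154],feed=25,stop_force=12),np.round(robot.read_tool_pos(),1),robot.read_contact_force())
robot.hold(.3)
robot.line_to([t[0],t[1],300],feed=150)
robot.line_to(P([430,-20],400),RB,feed=250)
robot.hold(.5)
for n in ('scene','top'):
    p=robot.camera(n); save(p,'j_%s.png'%n)
    Z=np.full((480,640,3),np.nan); Z[p['z_map']>0]=cloud(p,np.ones((480,640),bool))
    loc=(Z[...,:2]-CC)@np.stack([CX,CYA],1)
    m=(abs(loc[...,1])<125)&(loc[...,0]>-125)&(loc[...,0]<90)&(Z[...,2]>50)&(Z[...,2]<90)
    print(n,'lid z vs x',np.polyfit(loc[m][:,0],Z[m][:,2],1))
    m=(Z[...,2]>100)&(Z[...,2]<180)&(abs(Z[...,0]-460)<30)&(abs(Z[...,1]+197)<30)
    print(n,'brush',np.round(np.percentile(Z[m],[3,50,97],axis=0),1).tolist())
print(pot_xy(),robot.read_time(),robot.read_contact_force())
E
```

```text
True [491.4 208.6 163.4] [-1.58510886 -0.68111002  8.08143826]
scene lid z vs x [-1.34107339e-03  6.58032088e+01]
scene brush [[453.9, -206.0, 104.4], [465.6, -198.8, 146.6], [468.2, -191.1, 174.5]]
top lid z vs x [1.68718517e-04 6.62326618e+01]
top brush [[453.4, -204.7, 104.1], [459.4, -193.7, 166.2], [467.9, -189.2, 177.5]]
scene pot 637.2145385742188 -191.615966796875 38.171695709228516
top pot 640.44140625 -191.64248657226562 37.959632873535156
[ 638.82797241 -191.62922668] 87.3917 [ 0.36935756 -0.53757548 -0.10133755]
```

View pics/j_scene.png

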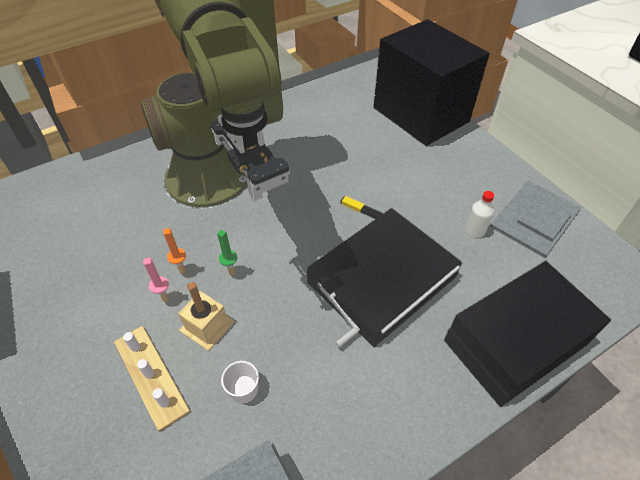

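The lid is flat and shut: its slope is about 0.001 rad and its top is at 66 mm. The brush hangs in its stand (pixel 195,300), the pot is upright (240,382), and the bottle and knife have not moved. I'm handing the job in.

```bash
python3 -c "
from station import robot
print(robot.sign_off())"
```

```text
the job is handed in; nothing more can be done
None
```

The whole job is done and handed in at about 87 s of the 210 s allowed. `sign_off` gives no verdict, so what follows is from my own checks.

- **Rolls:** All three are off the rack and flat on the case floor, with their tops at 44 mm. Their centres in the case frame were about (-40, 50), (-26, -7) and (-25, -77) mm. The first roll was knocked aside after I placed it, but it stayed flat and within limits, so I left it. I could not see the rolls again once the lid was shut.
- **Brush:** I dipped it to about 25 mm above the pot's underside each time, and each dab pressed at about 5 N. It hangs in its stand at home height, and the pot had not moved.
- **Stay and lid:** I pressed the knee pin to a fold of about 0.9 rad, worked out from where the pin and lid ended up, with the lid lowered about 0.2 rad. I then guided the lid down slowly by its outer face. It measured flat (slope about 0.001 rad, top at 66 mm).
- **Bystanders and robot:** The last picture shows the bottle and knife where they started and the robot clear of everything.

No check failed. The two cameras disagreed by up to 4 mm on some positions, so I used their averages.

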